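# Find the high spot of an eccentric shaft with a dial indicator

### The arm

A 6-joint arm with a two-finger parallel gripper is mounted at the origin on a cart in front of the work surface, level with it; the furniture and walls round the work are solid. World frame = base frame: x ahead of the robot, y to its left, z up, the work surface at z = 0. Lengths are in mm, angles in rad, forces in N, time in s.
With the tool pointing down it reaches from about 325 to 875 mm from the base axis. Payload 4.4 kg.
Tool frame: the origin (TCP) lies on the centre line of the jaws, within the pads' length; the fingertips stand 22 mm ahead of it and the grasp point (between the pads) lies 3 mm ahead of it (robot.tcp_to_tips is the distance from the TCP to the fingertips, in mm); z points along the fingers, y is the direction in which the jaws open and shut (so a half turn about z gives the same grasp; the last joint's range is limited). The gripper opens to 85 mm and grips with 20 to 120 N. Pads are 22 mm wide; open, the fingers measure 114 mm over their backs; the gripper's body (76 mm by 85 mm) begins 54 mm behind the grasp point. The pads swing forward as they close: fully open they stand 13 mm farther back than shut.
Start: joints at [1.153, 0.207, 1.542, -0, 1.393, -0.15], TCP at [151.606, 554.656, 253.282] pointing down, gripper open.
Joint ranges: [-2.73, 2.73], [-0.86, 2.22], [0.23, 2.46], [-1.11, 4.25], [0.08, 2.63], [-2.82, 2.82]. Speed limits (rad/s): [2.79, 2.79, 3.14, 3.14, 3.14, 3.14].

### API

Orientations are given as a unit quaternion [x, y, z, w].
In Python, from plant import robot gives the robot as it stands.
- The arm moves only by the shell command python3 -m pendant 'ROWS'. ROWS is JSON, a list of rows, each an object with "xyz": the shift along the tool's x, y, z in mm, a list of three; "twist": the turn, a rotation vector about the tool's x, y, z in degrees, a list of three; "hand": the closure, from 0 (fully open) to 1 (shut). A call has 1 to 10 rows; each row is the pose to reach, as a shift and turn from the pose commanded when the call began, along the tool's axes at that moment; what a row does not reach only later rows make up. A row lasts 1/12 s, in which the tool goes at most 41.7 mm and 7.16 degrees, less where a joint would pass 70% of its speed; a pose out of reach is approached as far as the arm can. A call with a gripper value outside its range is refused whole. The fingers move at their own pace and stop on an object; the grip force is fixed at half the most. Time passes only in rows, so rows that repeat a pose let the fingers close. It gives the time, the measured TCP pose, the force and the opening at its end, in the units of the state.
- robot.sense(): the state, without advancing time (a new reading comes with each control period).
- robot.read_camera(name): name is "scene" or "top"; returns a dict with "frame" (420x560x3 uint8, red, green, blue), "camera_matrix" (3x3 intrinsics, pixels), "rvec" (rotation vector, rad) and "tvec" (3), from world to camera coordinates, as OpenCV has them. Camera axes: x right, y down, z forward; pixel columns grow to the right and rows downward; lengths in mm; the calibration is good to about 2 mm. A picture is of the moment at which its call begins. There is no depth.
- robot.sign_off(): hands the job in, once; it reports no verdict.
The state is a dict: "t": time; "joint_pos": joint angles; "dq": joint speeds; "joint_efforts": joint torques, N m; "position": TCP position; "orientation": TCP orientation; "wrist_force": force on the tool from outside, world axes, zero at the start; "wrist_torque": the same for the moment, N m; "gripper_width": finger opening in mm.
Only numpy, scipy, OpenCV 4.12 (cv2) and the standard library are available. Lean on these libraries where they do the work, as an engineer would, in place of code of your own. Each camera call takes 0.05 s, during which the arm holds its last target.

### The job

Push the dial indicator down its column by the black mushroom cap, fully onto the stop, so that its sprung plunger rests on the eccentric disc of the shaft. Then turn the shaft in its V-blocks by pushing its spokes until the disc's high spot is straight up under the plunger, where the dial reads highest, and leave everything standing so. Do not disturb the caliper, the jar or the tray.

Things in the scene. Friction and masses are not known exactly. Their poses are not given: they have to be found in the camera images.
- fixture: Fixed runout fixture: dark steel base plate 125 x 180 x 16 mm (x = -45 to +80 mm), two V-blocks with straps (up to z = 94 mm) and, at x = +58 mm, an 18 mm column up to z = 217 mm. Origin: on the bench, below the disc. x points to the column, away from the robot; y along the shaft; z up. Offsets in all texts are in this frame. The shaft's axis is at x = 0, z = 75 mm.
- shaft (a joint): Angle of the 24 mm thick, 255 mm long steel shaft, rad; starts at 3.3 to 5.5, with the high spot low or towards the robot. At 0 and again at 6.283 the disc's high spot points straight up. It grows as the top of the shaft moves away from the robot (+x). Straps keep the shaft in the V-blocks: it only turns; friction of 0.04 N m holds it at any angle. Stops at -1.2 and 7.5.
- disc_centre (a point): Point on the shaft's axis in the middle of the eccentric disc (52 mm across, 22 mm wide, 5 mm off-centre), at y = 0 between the V-blocks, right under the plunger. Turns with the shaft; its z axis points to the high spot. Mind the furniture: shelf edges 0.60 m ahead of the robot at heights of 0.30 and 0.60 m, and a side panel 0.39 m to its right.
- hub (a point): Point on the shaft's axis at the hub (radius 14 mm) of four spokes, y = -160 mm: the end to the robot's right, beyond the plate. Turns with the shaft; z axis points to the high spot, y along the shaft. Spokes: 8 mm rods at 90 degrees, along its +z, +x, -z, -x, reaching 50 mm from the axis. The +z spoke, in line with the high spot, ends in a 17 mm black ball, reaching 53 mm.
- carriage (a joint): How far the indicator carriage has been pushed down its column, m: 0 = highest, 0.040 = down on the stop collar. Starts at 0 to 0.012. A stiff slide: it takes 3 to 6 N to push it down and it stays where it is left.
- cap_top (a point): Centre of the top of the black mushroom cap (40 mm across) on the carriage, to push down on; the highest point of the fixture, at x = +4 mm, y = 0. z = 262 mm with the carriage at 0, 222 mm at 0.040. Below it, 65 mm down, is the centre of the dial (52 mm across, facing the robot).
- plunger (a joint): How far the indicator's sprung plunger (8 mm ball tip, at x = 0, y = 0) is pressed in, m: 0 = free, 0.020 = end of travel; spring 1 to 2.6 N. With the carriage on the stop it reads about 0.004 on the disc's low spot, 0.014 on the high spot. The dial's needle turns clockwise with it.
- caliper: Bystander: steel vernier caliper, 56 x 150 x 10 mm, lying flat to the right; origin at the centre of its underside.
- flux_jar: Bystander: small white jar with a lid, 46 mm across, 41 mm high, to the left; origin at the centre of its underside.
- tray: Bystander: white moulded two-compartment tray, 79 x 145 x 21 mm, to the right; origin at the centre of its underside.

How it is judged (in metres and radians):
On the way, in this order (a step that is already met when the one before it is completed fails the run):
1. the carriage is pushed down onto its stop (within 4 mm) and the plunger is pressed in by the disc (value of joint carriage above 0.036 m and value of joint plunger above 0.001 m), for 0.2 s.
2. with the indicator on it, the shaft is turned until the high spot is up (within 0.22 rad) (value of joint carriage above 0.036 m and value of joint plunger above 0.009 m and angle between hub's own z axis and vertical below 0.22 rad), for 0.2 s.
At the end, for the whole second after the job is handed in: The carriage is down on its stop (within 4 mm), the plunger is pressed in by the disc, and the disc's high spot points straight up within 0.22 rad (about 12 degrees), the shaft at rest (all of step 2 and velocity of joint shaft between -0.05 and 0.05 rad/s); the robot touches nothing.
It fails at once if the caliper, jar or tray is moved by more than 30 mm (distance of any of caliper, flux_jar, tray from where it was at the start of the episode above 0.03 m).
It also fails if it takes over 54 s, if anything falls off the work surface, if the arm or the gripper's body presses on something with over 40 N, if the wrist force passes 120 N, or if a joint passes its speed limit or range.

## Working session

There is one attempt and no reset: what is moved stays moved. The work goes in short steps, Python scripts to look and compute and a shell command to move; the robot and the scene stay as the last step left them, time stands still between calls to the robot, and variables do not carry over. Pictures are saved under pics/ and viewed, and the job is handed in when it is done.

```bash
mkdir -p pics; ls
cat > h.py <<'E'
import numpy as np,cv2
from plant import robot
def snap(n,tag):
    c=robot.read_camera(n); cv2.imwrite(f'pics/{tag}.png',c['frame'][:,:,::-1]); return c
def proj(c,P):
    return cv2.projectPoints(np.array(P,float).reshape(-1,3),np.array(c['rvec'],float),np.array(c['tvec'],float),np.array(c['camera_matrix'],float),None)[0].reshape(-1,2)
def ray(c,u,v):
    R=cv2.Rodrigues(np.array(c['rvec'],float))[0];t=np.array(c['tvec'],float).ravel()
    d=R.T@np.linalg.inv(np.array(c['camera_matrix']))@np.array([u,v,1.]);return -R.T@t,d/np.linalg.norm(d)
def onz(c,u,v,z):
    o,d=ray(c,u,v);return o+d*(z-o[2])/d[2]
E
python3 - <<'E'
from h import *
for n in('scene','top'):
    c=snap(n,n+'0');print(n,ray(c,280,210))
s=robot.sense();print({k:np.round(s[k],3) for k in s})
E
```

```text
pics
scene (array([-223.33153766, -873.98681989,  868.77991953]), array([ 0.54132259,  0.65176417, -0.53119989]))
top (array([ 448.2930846 ,  -29.66037389, 1478.56227112]), array([ 0.05978978, -0.00755738, -0.99818238]))
{'t': np.float64(0.1), 'joint_pos': array([ 1.154,  0.207,  1.543,  0.   ,  1.394, -0.15 ]), 'dq': array([-0.002, -0.003, -0.002, -0.001,  0.002,  0.001]), 'joint_efforts': array([-1.0000e-03, -3.8409e+01, -2.9255e+01, -0.0000e+00,  5.0000e-03,
       -0.0000e+00]), 'position': array([151.337, 554.057, 252.212]), 'orientation': array([ 0.133,  0.991, -0.001, -0.   ]), 'wrist_force': array([ 0.518,  0.309, -0.015]), 'wrist_torque': array([ 0.002, -0.045, -0.023]), 'gripper_width': np.float64(85.681)}
```

View pics/scene0.png

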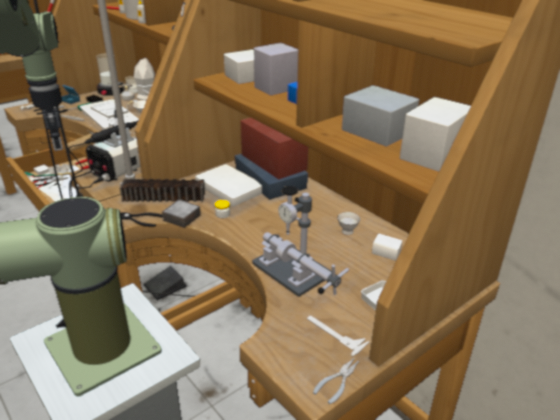

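View pics/top0.png

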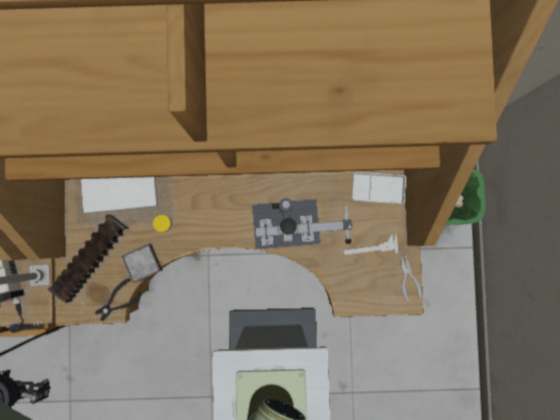

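The scene view shows the fixture around (300,255) and the hub near (330,280). The top view shows the cap at about (288,226) and the hub with its spokes at about (347,225). I'll magnify both.

Run:
```python
from h import *
a=cv2.imread('pics/top0.png')[180:270,235:420];cv2.imwrite('pics/top0z.png',cv2.resize(a,None,fx=4.3,fy=4.3,interpolation=cv2.INTER_CUBIC))
a=cv2.imread('pics/scene0.png')[175:310,235:400];cv2.imwrite('pics/scene0z.png',cv2.resize(a,None,fx=4.4,fy=4.4,interpolation=cv2.INTER_CUBIC))
```

```text
(no output)
```

View pics/top0z.png

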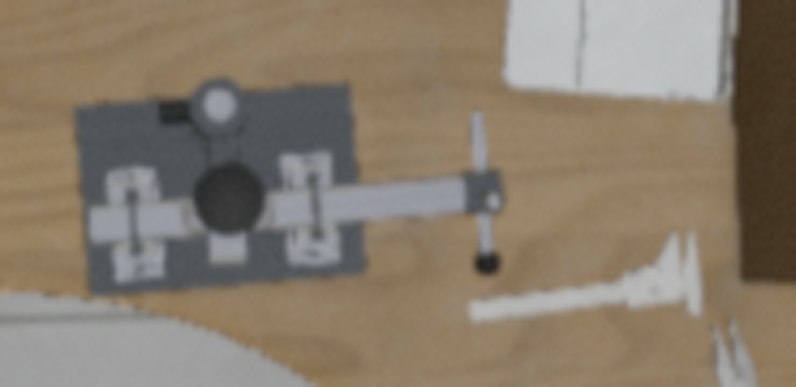

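View pics/scene0z.png

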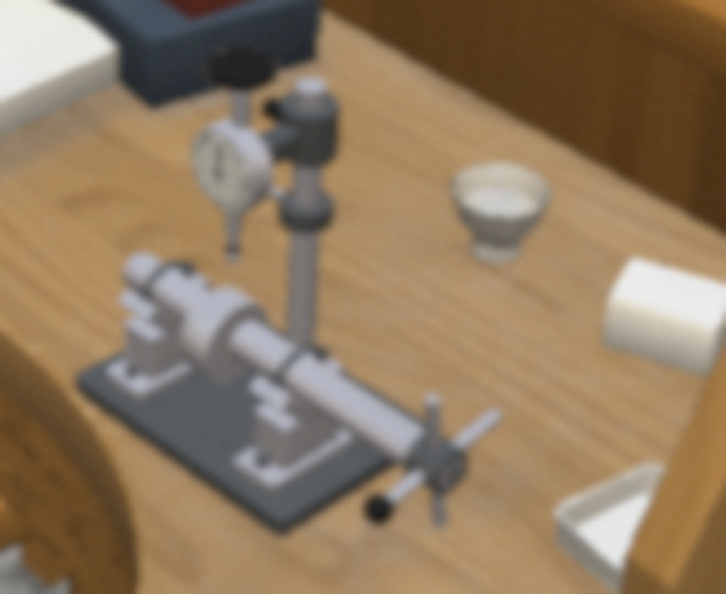

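Run:
```python
from h import *
import cv2
def ld(n):
    c=robot.read_camera(n);return c
t=ld('top');s=ld('scene')
def blobs(c,box,thr):
    u0,v0,u1,v1=box
    g=c['frame'][v0:v1,u0:u1].max(2)
    m=(g<thr).astype(np.uint8)
    n,l,st,ce=cv2.connectedComponentsWithStats(m)
    for i in range(1,n):
        if st[i,4]>6: print(st[i]+np.array([u0,v0,0,0,0]),ce[i]+[u0,v0])
print('top cap');blobs(t,(275,210,305,240),62)
print('top ball');blobs(t,(340,232,355,248),75)
print('scene cap');blobs(s,(275,180,305,200),62)
print('scene ball');blobs(s,(310,280,330,300),75)
for z in(225,240,250,262):print(z,onz(t,288.3,226.3,z).round(1))
print('col',onz(t,235+218/4.3,180+104/4.3,217))
print('ball',[onz(t,235+487/4.3,180+262/4.3,z).round(1) for z in(65,75,85)])
print('hub',onz(t,235+484/4.3,180+192/4.3,85),'farspoke',onz(t,235+477/4.3,180+112/4.3,75))
for p in((76,106),(350,86),(366,270),(92,292)):print('plate',onz(t,235+p[0]/4.3,180+p[1]/4.3,16).round(1))
```

```text
top cap
[280 218  16  15 186] [287.86021505 225.2311828 ]
top ball
[346 239   5   4  16] [348.0625 240.875 ]
scene cap
[275 180  30  17 357] [289.15406162 187.22969188]
scene ball
[310 280  13   9  24] [315.91666667 283.54166667]
[319 288   5   6  21] [320.76190476 290.38095238]
225 [484.  -57.7 225. ]
240 [483.6 -57.4 240. ]
250 [483.3 -57.1 250. ]
262 [483.  -56.9 262. ]
col [537.4055114  -53.26933737 217.        ]
ball [array([ 444.8, -220.3,   65. ]), array([ 444.8, -219. ,   75. ]), array([ 444.9, -217.6,   85. ])]
hub [ 487.79815958 -217.34984577   85.        ] farspoke [ 537.75879356 -216.19149525   75.        ]
plate [553.   34.7  16. ]
plate [ 560.8 -142.6   16. ]
plate [ 441.8 -148.9   16. ]
plate [432.9  27.6  16. ]
```

Run:
```python
from h import *
t=robot.read_camera('top');s=robot.read_camera('scene')
def tri(p,q):
    o1,d1=ray(t,*p);o2,d2=ray(s,*q)
    A=np.stack([d1,-d2],1);x=np.linalg.lstsq(A,o2-o1,rcond=None)[0]
    a=o1+d1*x[0];b=o2+d2*x[1];return ((a+b)/2).round(1),np.linalg.norm(a-b).round(1)
print('ball',tri((348.06,240.88),(320.76,290.4)))
print('cap',tri((287.9,225.9),(235+241/4.4,175+66/4.4)))
print('up spoke tip px',(235+432/4.4,175+396/4.4), 'ball spoke',tri((348.3,240.9),(235+379/4.4,175+509/4.4)))
yaw=.047;R=np.array([[np.cos(yaw),-np.sin(yaw),0],[np.sin(yaw),np.cos(yaw),0],[0,0,1]]);O=np.array([479.8,-57.8,0])
for a in(4.4,4.55,4.71,4.86,5.0):
    z=np.array([np.sin(a),0,np.cos(a)]);x=np.array([np.cos(a),0,-np.sin(a)])
    h=np.array([0,-160,75.])
    P=[O+R@(h+44.5*z),O+R@(h+50*x),O+R@(h-50*x),O+R@(h-50*z),O+R@h]
    print(a,proj(s,P).round(1).tolist(),proj(t,P).round(1).tolist())
P=[O+R@np.array([4,0,z]) for z in(262,256,250)];print('cap',proj(s,P).round(1).tolist(),proj(t,P).round(1).tolist())
```

```text
ball (array([ 445.1, -219.6,   67.1]), np.float64(0.4))
cap (array([484.6, -56.5, 247.2]), np.float64(0.7))
up spoke tip px (333.1818181818182, 265.0) ball spoke (array([ 445.2, -220.5,   66.7]), np.float64(0.8))
4.4 [[320.5, 292.3], [330.1, 266.7], [336.5, 292.5], [347.4, 266.5], [333.4, 279.9]] [[347.8, 240.9], [350.1, 230.3], [344.4, 219.9], [346.4, 206.8], [347.2, 225.0]]
4.55 [[320.2, 290.5], [332.3, 264.8], [334.4, 294.4], [347.7, 268.6], [333.4, 279.9]] [[348.2, 241.4], [350.0, 227.5], [344.5, 222.6], [346.0, 206.3], [347.2, 225.0]]
4.71 [[320.2, 288.2], [334.7, 263.1], [332.1, 296.1], [347.6, 271.0], [333.4, 279.9]] [[348.6, 241.7], [349.8, 224.4], [344.7, 225.5], [345.6, 206.2], [347.2, 225.0]]
4.86 [[320.5, 285.9], [336.9, 262.0], [330.0, 297.3], [347.2, 273.6], [333.4, 279.9]] [[348.9, 241.5], [349.5, 221.5], [345.0, 228.2], [345.3, 206.6], [347.2, 225.0]]
5.0 [[321.0, 283.6], [338.9, 261.3], [328.0, 298.1], [346.6, 276.0], [333.4, 279.9]] [[349.2, 241.0], [349.2, 218.9], [345.3, 230.6], [345.0, 207.4], [347.2, 225.0]]
cap [[289.8, 184.8], [289.7, 187.1], [289.7, 189.3]] [[288.6, 225.9], [288.6, 226.0], [288.5, 226.1]]
```

```bash
cat >> h.py <<'E'
from scipy.spatial.transform import Rotation as Ro
YAW=.047;FR=Ro.from_euler('z',YAW).as_matrix();FO=np.array([479.8,-57.8,0])
def W(p): return FO+FR@np.array(p,float)
def F(p): return FR.T@(np.array(p)-FO)
def go(target,cur=None):
    s=robot.sense();R=Ro.from_quat(s['orientation'])
    p=np.array(s['position'] if cur is None else cur)
    print('d tool',R.inv().apply(np.array(target)-p).round(1))
    want=Ro.from_matrix(np.stack([-FR[:,0],FR[:,1],[0,0,-1]],1))
    print('twist',(R.inv()*want).as_rotvec(degrees=True).round(1))
def st():
    s=robot.sense();print('t',round(s['t'],2),'pos',np.round(s['position'],1),'fix',F(s['position']).round(1),'f',np.round(s['wrist_force'],1),'w',s['gripper_width'],'q',np.round(s['joint_pos'],2))
E
python3 -c "
from h import *
go(W([4,0,310]))"
```

```text
d tool [-481.9 -502.9  -56.8]
twist [ -0.  -0. -18.]
```

```bash
python3 -m pendant '[{"xyz":[-20,-20,-40],"twist":[0,0,-5],"hand":1},{"xyz":[-60,-60,-60],"twist":[0,0,-10],"hand":1},{"xyz":[-482,-503,-60],"twist":[0,0,-18],"hand":1},{"xyz":[-482,-503,-60],"twist":[0,0,-18],"hand":1},{"xyz":[-482,-503,-60],"twist":[0,0,-18],"hand":1},{"xyz":[-482,-503,-60],"twist":[0,0,-18],"hand":1},{"xyz":[-482,-503,-60],"twist":[0,0,-18],"hand":1},{"xyz":[-482,-503,-60],"twist":[0,0,-18],"hand":1},{"xyz":[-482,-503,-60],"twist":[0,0,-18],"hand":1},{"xyz":[-482,-503,-60],"twist":[0,0,-18],"hand":1}]'; python3 -c "
from h import *
st();go(W([4,0,310]))"
```

```text
t: 1.13
position: [340.1, 207.7, 309.0]
orientation: [-0.024, 1.0, 0.0, 0.001]
wrist_force: [1.9, 1.3, -0.8]
gripper_width: -0.2
t 1.13 pos [340.1 207.7 309. ] fix [-127.1  271.8  309. ] f [ 1.9  1.3 -0.8] w -0.20088350724600423 q [ 0.33 -0.23  1.86  0.    1.51 -1.29]
d tool [-130.8 -271.9   -1. ]
twist [0.  0.1 0.1]
```

```bash
python3 -m pendant '[{"xyz":[-131,-272,-2],"twist":[0,0,0],"hand":1},{"xyz":[-131,-272,-2],"twist":[0,0,0],"hand":1},{"xyz":[-131,-272,-2],"twist":[0,0,0],"hand":1},{"xyz":[-131,-272,-2],"twist":[0,0,0],"hand":1},{"xyz":[-131,-272,-2],"twist":[0,0,0],"hand":1},{"xyz":[-131,-272,-2],"twist":[0,0,0],"hand":1},{"xyz":[-131,-272,-2],"twist":[0,0,0],"hand":1},{"xyz":[-131,-272,-2],"twist":[0,0,0],"hand":1},{"xyz":[-131,-272,-2],"twist":[0,0,0],"hand":1},{"xyz":[-131,-272,-2],"twist":[0,0,0],"hand":1}]'; python3 -c "
from h import *
st();go(W([4,0,250]));snap('scene','s1');snap('top','t1')"
```

```text
t: 1.97
position: [483.2, -56.0, 310.3]
orientation: [-0.023, 1.0, 0.001, -0.001]
wrist_force: [0.2, 1.0, 0.4]
gripper_width: 0.2
t 1.97 pos [483.2 -56.  310.3] fix [  3.5   1.6 310.3] f [0.2 1.  0.4] w 0.23038740041427153 q [-0.29 -0.03  1.68  0.    1.49 -1.91]
d tool [-0.6 -1.7 60.3]
twist [ 0.1 -0.1 -0.1]
```

View pics/s1.png

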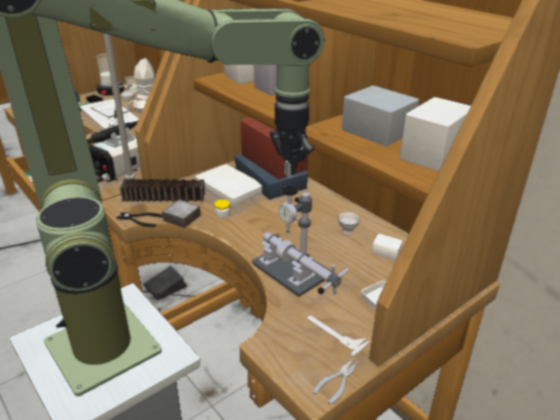

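The closed fingertips stand just above the cap, around pixel (289,180), and clear of the shelves. Next I push down.

```bash
python3 -m pendant '[{"xyz":[0,-2,12],"twist":[0,0,0],"hand":1},{"xyz":[0,-2,24],"twist":[0,0,0],"hand":1},{"xyz":[0,-2,30],"twist":[0,0,0],"hand":1},{"xyz":[0,-2,35],"twist":[0,0,0],"hand":1},{"xyz":[0,-2,40],"twist":[0,0,0],"hand":1},{"xyz":[0,-2,44],"twist":[0,0,0],"hand":1},{"xyz":[0,-2,48],"twist":[0,0,0],"hand":1},{"xyz":[0,-2,52],"twist":[0,0,0],"hand":1},{"xyz":[0,-2,56],"twist":[0,0,0],"hand":1},{"xyz":[0,-2,59],"twist":[0,0,0],"hand":1}]'; python3 -c "
from h import *
st()"
```

```text
t: 2.9
position: [483.7, -58.0, 251.4]
orientation: [-0.024, 1.0, 0.0, 0.0]
wrist_force: [-0.8, 1.3, 2.2]
gripper_width: 0.4
t 2.9 pos [483.7 -58.  251.4] fix [  3.9  -0.3 251.4] f [-0.8  1.3  2.2] w 0.38605723704164885 q [-0.3   0.02  1.75  0.    1.37 -1.92]
```

```bash
python3 -m pendant '[{"xyz":[0,0,2],"twist":[0,0,0],"hand":1},{"xyz":[0,0,4],"twist":[0,0,0],"hand":1},{"xyz":[0,0,5],"twist":[0,0,0],"hand":1},{"xyz":[0,0,6],"twist":[0,0,0],"hand":1},{"xyz":[0,0,6],"twist":[0,0,0],"hand":1},{"xyz":[0,0,6],"twist":[0,0,0],"hand":1}]'; python3 -c "
from h import *
st();snap('scene','s2')
a=cv2.imread('pics/s2.png')[165:310,235:400];cv2.imwrite('pics/s2z.png',cv2.resize(a,None,fx=4,fy=4,interpolation=cv2.INTER_CUBIC))"
```

```text
t: 3.4
position: [483.7, -58.0, 245.8]
orientation: [-0.024, 1.0, 0.0, 0.0]
wrist_force: [-0.1, 1.4, 2.2]
gripper_width: -0.2
t 3.4 pos [483.7 -58.  245.8] fix [  3.9  -0.4 245.8] f [-0.1  1.4  2.2] w -0.17060495499718534 q [-0.3   0.02  1.76  0.    1.36 -1.92]
```

View pics/s2z.png

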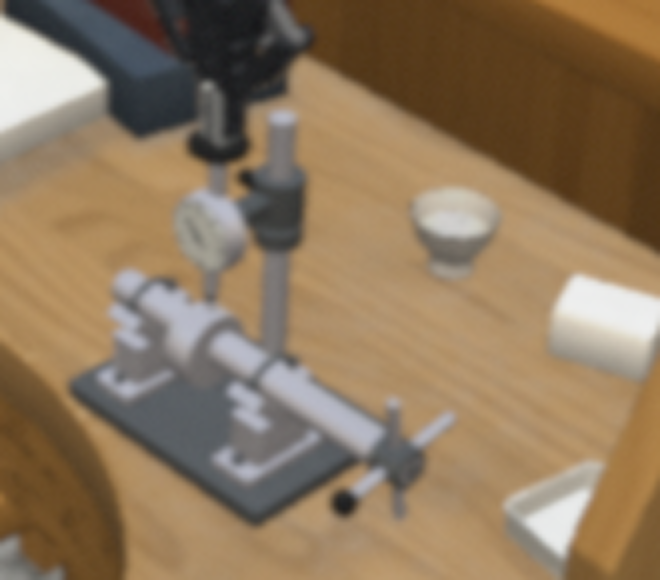

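The carriage is almost down and the plunger is touching the disc. I'll push on until the force rises at the stop.

```bash
python3 -m pendant '[{"xyz":[0,0,1],"twist":[0,0,0],"hand":1},{"xyz":[0,0,2],"twist":[0,0,0],"hand":1},{"xyz":[0,0,3],"twist":[0,0,0],"hand":1},{"xyz":[0,0,3],"twist":[0,0,0],"hand":1}]'; python3 -m pendant '[{"xyz":[0,0,1],"twist":[0,0,0],"hand":1},{"xyz":[0,0,2],"twist":[0,0,0],"hand":1},{"xyz":[0,0,2],"twist":[0,0,0],"hand":1}]'
```

```text
t: 3.78
position: [483.8, -58.0, 243.7]
orientation: [-0.024, 1.0, -0.0, 0.0]
wrist_force: [-3.4, 2.2, 8.5]
gripper_width: -0.2
t: 4.03
position: [483.8, -58.0, 243.5]
orientation: [-0.024, 1.0, -0.0, 0.0]
wrist_force: [-6.1, 4.4, 16.2]
gripper_width: 0.2
```

The carriage is on the stop: z is stuck at 243.5 while the force climbs. Now I retract and move to the hub.

```bash
python3 -m pendant '[{"xyz":[0,0,0],"twist":[0,0,0],"hand":1},{"xyz":[0,0,-30],"twist":[0,0,0],"hand":1},{"xyz":[0,0,-50],"twist":[0,0,0],"hand":1},{"xyz":[0,0,-50],"twist":[0,0,0],"hand":1}]'; python3 -c "
from h import *
st();go(W([-45,-160,290]));go(W([-45,-160,122]))
snap('scene','s3')
a=cv2.imread('pics/s3.png')[165:310,235:400];cv2.imwrite('pics/s3z.png',cv2.resize(a,None,fx=4,fy=4,interpolation=cv2.INTER_CUBIC))"
```

```text
t: 4.37
position: [486.1, -59.3, 295.1]
orientation: [-0.024, 1.0, -0.002, 0.004]
wrist_force: [0.8, -0.1, 0.5]
gripper_width: 0.0
t 4.37 pos [486.1 -59.3 295.1] fix [  6.2  -1.8 295.1] f [ 0.8 -0.1  0.5] w 0.04100392120461907 q [-0.3  -0.01  1.7  -0.    1.45 -1.92]
d tool [  51.3 -158.1    5.3]
twist [-0.2  0.5  0. ]
d tool [  52.7 -157.4  173.3]
twist [-0.2  0.5  0. ]
```

View pics/s3z.png

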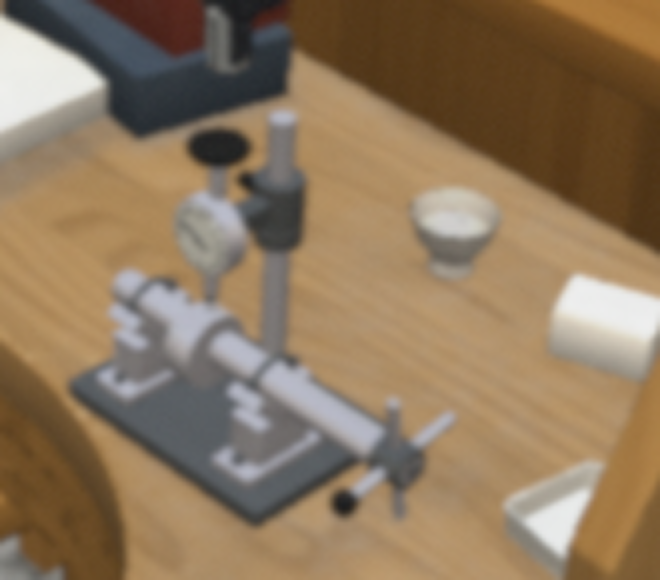

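The carriage stays down, with the clamp on the collar near zoomed pixel (278,235). Moving to stand behind the upright spoke.

```bash
python3 -m pendant '[{"xyz":[12,-40,0],"twist":[0,0,0],"hand":1},{"xyz":[49,-159,0],"twist":[0,0,0],"hand":1},{"xyz":[49,-159,0],"twist":[0,0,0],"hand":1},{"xyz":[49,-159,0],"twist":[0,0,0],"hand":1},{"xyz":[49,-159,30],"twist":[0,0,0],"hand":1},{"xyz":[49,-159,60],"twist":[0,0,0],"hand":1},{"xyz":[49,-159,100],"twist":[0,0,0],"hand":1},{"xyz":[49,-159,130],"twist":[0,0,0],"hand":1},{"xyz":[49,-159,130],"twist":[0,0,0],"hand":1}]'; python3 -c "
from h import *
st();go(W([-45,-160,122]))
snap('scene','s4')
a=cv2.imread('pics/s4.png')[165:310,235:400];cv2.imwrite('pics/s4z.png',cv2.resize(a,None,fx=4,fy=4,interpolation=cv2.INTER_CUBIC))"
```

```text
t: 5.17
position: [436.2, -215.6, 152.1]
orientation: [-0.023, 1.0, 0.005, -0.007]
wrist_force: [-1.7, 0.7, -1.4]
gripper_width: 0.2
t 5.17 pos [ 436.2 -215.6  152.1] fix [ -51.  -155.6  152.1] f [-1.7  0.7 -1.4] w 0.15607364385000497 q [-0.64  0.14  1.84 -0.    1.17 -2.25]
d tool [-6.4 -4.7 29.9]
twist [ 0.6 -0.8 -0. ]
```

View pics/s4z.png

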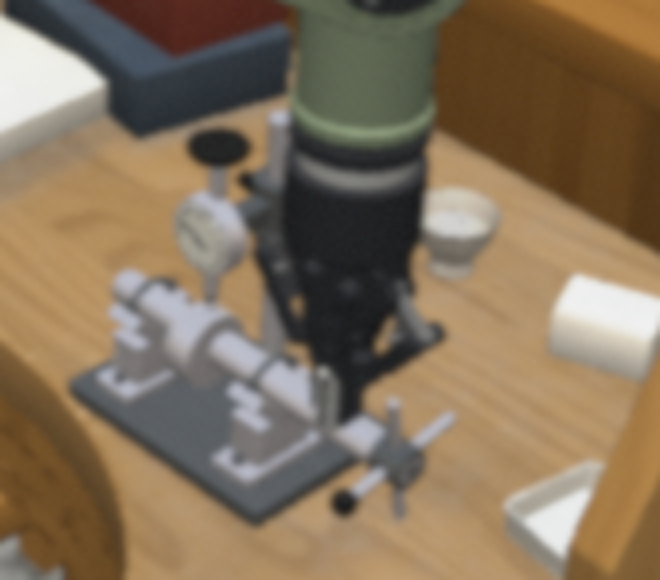

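```bash
python3 -m pendant '[{"xyz":[0,0,0],"twist":[0,0,0],"hand":1},{"xyz":[0,0,15],"twist":[0,0,0],"hand":1},{"xyz":[0,0,28],"twist":[0,0,0],"hand":1},{"xyz":[0,0,28],"twist":[0,0,0],"hand":1},{"xyz":[0,0,28],"twist":[0,0,0],"hand":1}]'; python3 -c "
from h import *
st();go(W([-45,-160,122]))"
```

```text
t: 5.63
position: [443.2, -219.8, 134.5]
orientation: [-0.024, 1.0, -0.001, 0.001]
wrist_force: [0.6, -0.0, 0.3]
gripper_width: -0.1
t 5.63 pos [ 443.2 -219.8  134.5] fix [ -44.2 -160.1  134.5] f [ 0.6 -0.   0.3] w -0.09416393391907642 q [-0.64  0.17  1.85 -0.    1.12 -2.25]
d tool [ 0.9  0.1 12.5]
twist [-0.1  0.1  0. ]
```

```bash
python3 -m pendant '[{"xyz":[0,0,12],"twist":[0,0,0],"hand":1},{"xyz":[-10,0,13],"twist":[0,0,0],"hand":1},{"xyz":[-18,0,13],"twist":[0,0,0],"hand":1},{"xyz":[-25,0,13],"twist":[0,0,0],"hand":1},{"xyz":[-31,0,13],"twist":[0,0,0],"hand":1},{"xyz":[-37,0,13],"twist":[0,0,0],"hand":1},{"xyz":[-43,0,13],"twist":[0,0,0],"hand":1},{"xyz":[-49,0,13],"twist":[0,0,0],"hand":1},{"xyz":[-55,0,13],"twist":[0,0,0],"hand":1},{"xyz":[-55,0,13],"twist":[0,0,0],"hand":1}]'; python3 -c "
from h import *
st();go(W([-45,-160,122]))
snap('scene','s5')
a=cv2.imread('pics/s5.png')[165:310,235:400];cv2.imwrite('pics/s5z.png',cv2.resize(a,None,fx=4,fy=4,interpolation=cv2.INTER_CUBIC))"
```

```text
t: 6.47
position: [498.1, -216.4, 119.3]
orientation: [-0.024, 1.0, 0.0, 0.0]
wrist_force: [0.2, 0.2, 0.2]
gripper_width: 0.0
t 6.47 pos [ 498.1 -216.4  119.3] fix [  10.8 -159.3  119.3] f [0.2 0.2 0.2] w 0.02515220136949765 q [-0.57  0.29  1.74  0.    1.11 -2.19]
d tool [55.8 -0.7 -2.7]
twist [0. 0. 0.]
```

View pics/s5z.png

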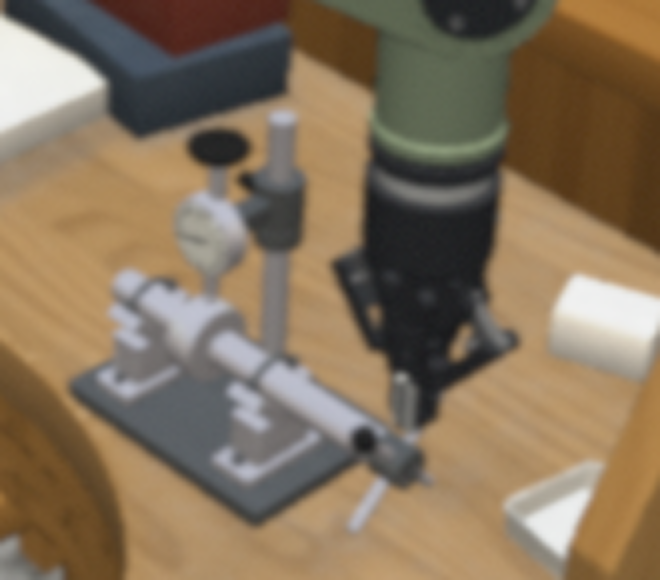

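The upright spoke has been pushed over and the ball is rising, now at zoomed (364,438). I'll push a little further, then lift, back off and re-engage behind the ball.

```bash
python3 -m pendant '[{"xyz":[-6,0,0],"twist":[0,0,0],"hand":1},{"xyz":[-12,0,0],"twist":[0,0,0],"hand":1},{"xyz":[-15,0,0],"twist":[0,0,0],"hand":1},{"xyz":[-15,0,0],"twist":[0,0,0],"hand":1},{"xyz":[-8,0,-25],"twist":[0,0,0],"hand":1},{"xyz":[-5,0,-60],"twist":[0,0,0],"hand":1},{"xyz":[-5,0,-60],"twist":[0,0,0],"hand":1}]'; python3 -c "
from h import *
st();go(W([-62,-160,180]))
snap('scene','s6');c=snap('top','t6')
a=cv2.imread('pics/s6.png')[165:310,235:400];cv2.imwrite('pics/s6z.png',cv2.resize(a,None,fx=4,fy=4,interpolation=cv2.INTER_CUBIC))
s=robot.read_camera('scene')
for a in np.arange(-1.,.2,.1):
    print(a.round(2),(4*(proj(s,[W(np.array([0,-160,75])+44.5*np.array([np.sin(a),0,np.cos(a)]))])-[235,165])).round(0).tolist())"
```

```text
t: 7.1
position: [506.5, -218.7, 186.7]
orientation: [-0.024, 1.0, -0.004, 0.006]
wrist_force: [2.2, -0.7, 1.8]
gripper_width: -0.0
t 7.1 pos [ 506.5 -218.7  186.7] fix [  19.1 -161.9  186.7] f [ 2.2 -0.7  1.8] w -0.0034114688593218875 q [-0.56  0.21  1.68  0.    1.24 -2.18]
d tool [81.2  2.   5.7]
twist [-0.4  0.7  0. ]
-1.0 [[351.0, 455.0]]
-0.9 [[355.0, 448.0]]
-0.8 [[359.0, 442.0]]
-0.7 [[363.0, 435.0]]
-0.6 [[368.0, 429.0]]
-0.5 [[372.0, 423.0]]
-0.4 [[377.0, 417.0]]
-0.3 [[383.0, 412.0]]
-0.2 [[388.0, 407.0]]
-0.1 [[393.0, 403.0]]
-0.0 [[398.0, 400.0]]
0.1 [[404.0, 397.0]]
```

View pics/s6z.png

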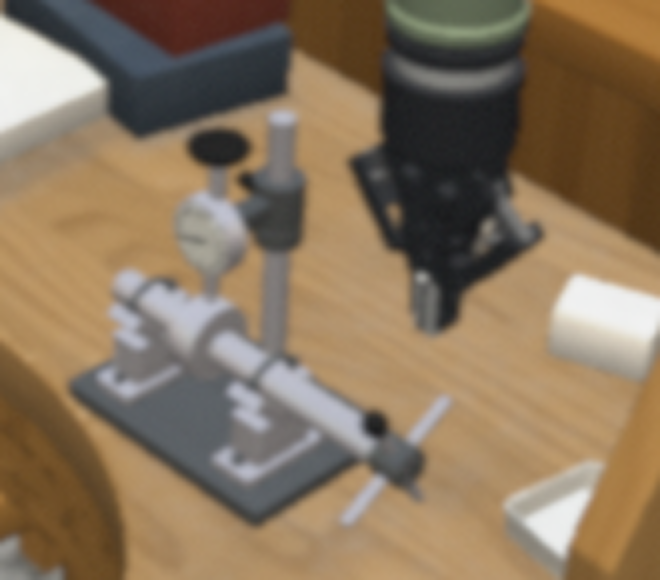

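The ball is at zoomed (375,422), which is about −0.46 rad. I'll go behind it.

```bash
python3 -m pendant '[{"xyz":[40,0,0],"twist":[0,0,0],"hand":1},{"xyz":[82,0,0],"twist":[0,0,0],"hand":1},{"xyz":[82,0,0],"twist":[0,0,0],"hand":1},{"xyz":[82,0,30],"twist":[0,0,0],"hand":1},{"xyz":[82,0,55],"twist":[0,0,0],"hand":1},{"xyz":[82,0,55],"twist":[0,0,0],"hand":1},{"xyz":[82,0,55],"twist":[0,0,0],"hand":1}]'; python3 -c "
from h import *
st();go(W([-22,-160,122]))"
```

```text
t: 7.83
position: [418.6, -218.8, 122.6]
orientation: [-0.024, 1.0, 0.002, -0.002]
wrist_force: [1.1, -0.3, 0.5]
gripper_width: 0.3
t 7.83 pos [ 418.6 -218.8  122.6] fix [ -68.7 -158.   122.6] f [ 1.1 -0.3  0.5] w 0.2769399558973257 q [-0.67  0.15  1.91  0.    1.09 -2.28]
d tool [-46.7  -2.    0.4]
twist [ 0.2 -0.2  0. ]
```

```bash
python3 -m pendant '[{"xyz":[-10,-1,0],"twist":[0,0,0],"hand":1},{"xyz":[-20,-1,0],"twist":[0,0,0],"hand":1},{"xyz":[-27,-1,0],"twist":[0,0,0],"hand":1},{"xyz":[-33,-1,0],"twist":[0,0,0],"hand":1},{"xyz":[-38,-1,0],"twist":[0,0,0],"hand":1},{"xyz":[-43,-1,0],"twist":[0,0,0],"hand":1},{"xyz":[-46,-1,0],"twist":[0,0,0],"hand":1},{"xyz":[-46,-1,0],"twist":[0,0,0],"hand":1}]'; python3 -c "
from h import *
st();go(W([-22,-160,122]))
snap('scene','s7')
a=cv2.imread('pics/s7.png')[165:310,235:400];cv2.imwrite('pics/s7z.png',cv2.resize(a,None,fx=4,fy=4,interpolation=cv2.INTER_CUBIC))"
```

```text
t: 8.5
position: [467.8, -219.2, 125.2]
orientation: [-0.024, 1.0, -0.0, 0.001]
wrist_force: [-0.5, 0.0, -0.6]
gripper_width: -0.1
t 8.5 pos [ 467.8 -219.2  125.2] fix [ -19.6 -160.7  125.2] f [-0.5  0.  -0.6] w -0.08158783594178277 q [-0.61  0.23  1.8   0.    1.11 -2.23]
d tool [2.4 0.7 3.2]
twist [-0.1  0.1  0. ]
```

View pics/s7z.png

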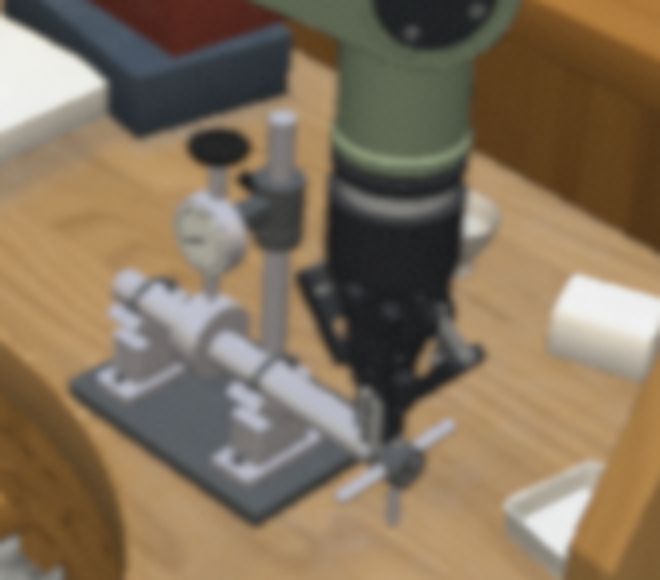

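The ball is hidden behind the fingers, so I'll back off and look.

```bash
python3 -m pendant '[{"xyz":[15,0,0],"twist":[0,0,0],"hand":1},{"xyz":[30,0,0],"twist":[0,0,0],"hand":1},{"xyz":[40,0,-30],"twist":[0,0,0],"hand":1},{"xyz":[50,0,-70],"twist":[0,0,0],"hand":1},{"xyz":[60,0,-110],"twist":[0,0,0],"hand":1},{"xyz":[60,0,-120],"twist":[0,0,0],"hand":1},{"xyz":[60,0,-120],"twist":[0,0,0],"hand":1}]'
cat > m.py <<'E'
from h import *
import sys
st()
tag=sys.argv[1]
s=snap('scene','s'+tag);t=snap('top','t'+tag)
a=cv2.imread(f'pics/s{tag}.png')[165:310,235:400];cv2.imwrite(f'pics/s{tag}z.png',cv2.resize(a,None,fx=4,fy=4,interpolation=cv2.INTER_CUBIC))
a=cv2.imread(f'pics/t{tag}.png')[180:270,235:420];cv2.imwrite(f'pics/t{tag}z.png',cv2.resize(a,None,fx=4.3,fy=4.3,interpolation=cv2.INTER_CUBIC))
for a in np.arange(-.5,.5,.1):
    z=np.array([np.sin(a),0,np.cos(a)]);x=np.array([np.cos(a),0,-np.sin(a)]);h=np.array([0,-160,75])
    P=[W(h+44.5*z),W(h+50*x),W(h-50*x)]
    print(a.round(2),(4*(proj(s,P)-[235,165])).round(0).tolist(),(4.3*(proj(t,P)-[235,180])).round(0).tolist())
E
python3 m.py 8
```

```text
t: 9.13
position: [408.6, -223.9, 249.5]
orientation: [-0.023, 1.0, -0.004, 0.004]
wrist_force: [0.8, 0.3, -0.4]
gripper_width: -0.2
t 9.13 pos [ 408.6 -223.9  249.5] fix [ -78.9 -162.6  249.5] f [ 0.8  0.3 -0.4] w -0.18196300969807647 q [-0.69 -0.03  1.81  0.    1.35 -2.31]
-0.5 [[372.0, 423.0], [447.0, 397.0], [339.0, 524.0]] [[494.0, 227.0], [482.0, 120.0], [483.0, 264.0]]
-0.4 [[377.0, 417.0], [449.0, 401.0], [337.0, 520.0]] [[494.0, 220.0], [480.0, 117.0], [484.0, 268.0]]
-0.3 [[383.0, 412.0], [450.0, 406.0], [335.0, 515.0]] [[494.0, 213.0], [479.0, 115.0], [486.0, 270.0]]
-0.2 [[388.0, 407.0], [451.0, 412.0], [334.0, 509.0]] [[493.0, 206.0], [478.0, 113.0], [487.0, 272.0]]
-0.1 [[393.0, 403.0], [451.0, 418.0], [334.0, 503.0]] [[493.0, 198.0], [477.0, 113.0], [488.0, 274.0]]
-0.0 [[398.0, 400.0], [450.0, 424.0], [334.0, 497.0]] [[492.0, 191.0], [476.0, 113.0], [489.0, 274.0]]
0.1 [[404.0, 397.0], [449.0, 431.0], [335.0, 490.0]] [[492.0, 184.0], [475.0, 114.0], [490.0, 274.0]]
0.2 [[409.0, 395.0], [448.0, 438.0], [336.0, 483.0]] [[491.0, 176.0], [474.0, 116.0], [491.0, 272.0]]
0.3 [[414.0, 393.0], [446.0, 445.0], [338.0, 475.0]] [[490.0, 169.0], [473.0, 118.0], [492.0, 270.0]]
0.4 [[418.0, 392.0], [444.0, 452.0], [340.0, 468.0]] [[489.0, 162.0], [472.0, 121.0], [493.0, 268.0]]
```

View pics/s8z.png

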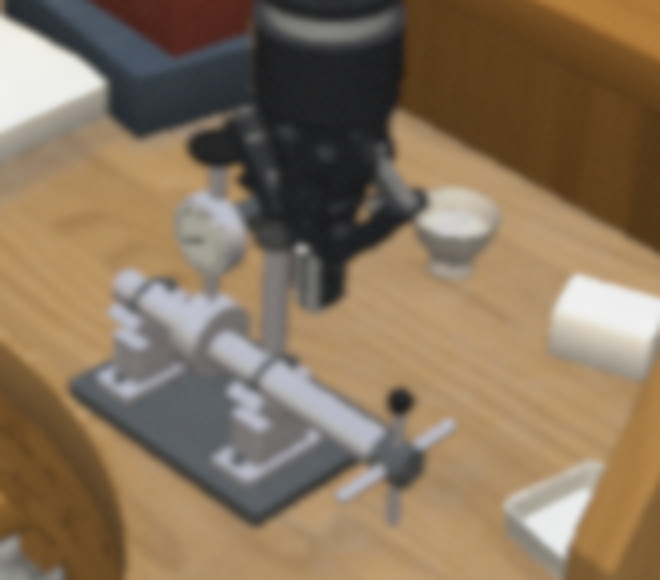

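View pics/t8z.png

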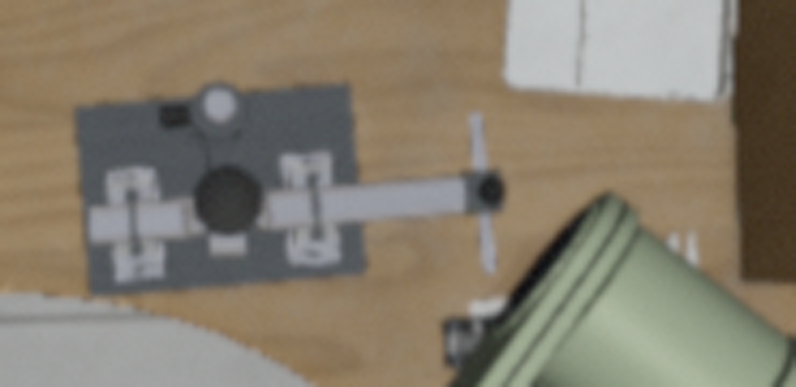

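The ball is at zoomed scene (400,401) and top (489,189). Both give about 0 to 0.04 rad, so it points straight up. Last, I check the carriage height and let the arm settle.

```bash
python3 -m pendant '[{"xyz":[20,0,-20],"twist":[0,0,0],"hand":1},{"xyz":[20,0,-20],"twist":[0,0,0],"hand":1},{"xyz":[20,0,-20],"twist":[0,0,0],"hand":1},{"xyz":[20,0,-20],"twist":[0,0,0],"hand":1},{"xyz":[20,0,-20],"twist":[0,0,0],"hand":1},{"xyz":[20,0,-20],"twist":[0,0,0],"hand":1}]'; python3 m.py 9 | head -1
python3 - <<'E'
from h import *
s=robot.read_camera('scene')
for z in (228,222,216): print(z,(4*(proj(s,[W([4,0,z])])-[235,165])).round(1))
a=cv2.imread('pics/s9.png')[208:242,270:305];cv2.imwrite('pics/dial9.png',cv2.resize(a,None,fx=14,fy=14,interpolation=cv2.INTER_CUBIC))
E
```

```text
t: 9.73
position: [386.2, -222.3, 263.3]
orientation: [-0.024, 1.0, 0.001, -0.001]
wrist_force: [-0.0, -0.3, -0.1]
gripper_width: -0.1
t 9.73 pos [ 386.2 -222.3  263.3] fix [-101.2 -160.   263.3] f [-0.  -0.3 -0.1] w -0.089345896901532 q [-0.72 -0.08  1.83  0.    1.4  -2.34]
228 [[218. 129.]]
222 [[217.8 137.6]]
216 [[217.6 146.2]]
```

View pics/s9z.png

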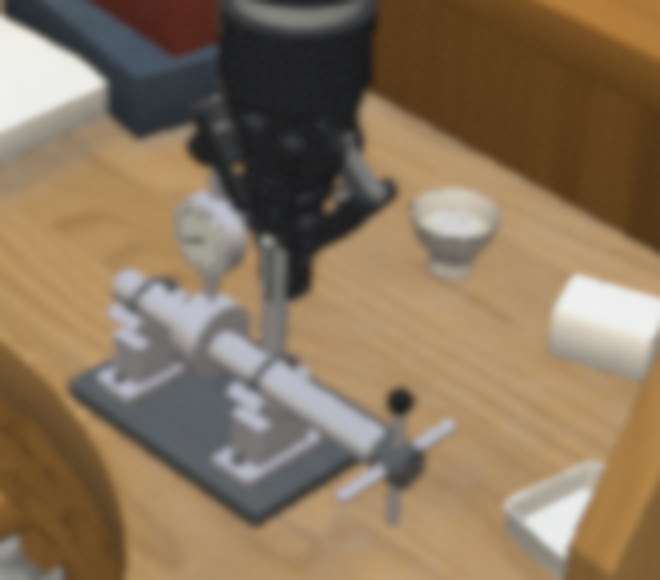

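View pics/dial9.png

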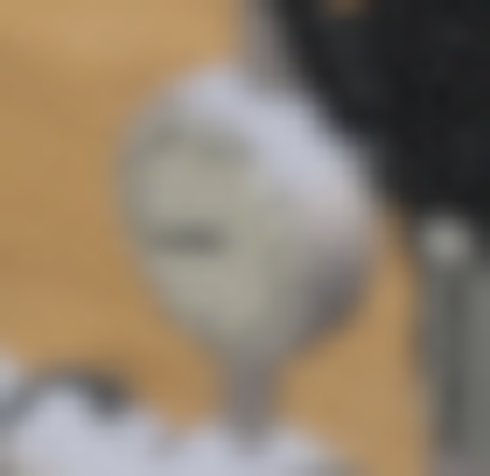

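```bash
python3 -c "
from h import *
st();print(robot.sign_off())"
```

```text
t 9.88 pos [ 386.4 -222.6  264.1] fix [-101.1 -160.2  264.1] f [0.1 0.4 1.1] w -0.17952181987836832 q [-0.72 -0.08  1.83  0.    1.4  -2.34]
the job is handed in; nothing more can be done
None
```

I pushed the indicator down its column by the cap onto the stop. I then turned the shaft in two spoke pushes: the upright spoke first, then the ball spoke to vertical. I backed the arm clear and handed the job in at about 9.9 s; no verdict was reported.

**Carriage:** It was on the stop. The fingertips stopped at about z = 222 mm with the force rising to 16 N, and the carriage was still down in later pictures.

**High spot:** The ball of the high-spot spoke measured between 0 and 0.04 rad from vertical in both cameras. The limit is 0.22 rad.

**Final state:** The robot was touching nothing, and I never moved near the caliper, jar or tray. I did not re-measure their positions at the end.

**Dial:** The needle moved as the shaft turned, but the picture is too coarse to read a value. The plunger being pressed in is judged from the geometry.

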